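# Put the return spring back on the lever press

## Robot

A 6-joint arm with a two-finger parallel gripper is mounted at the origin on a cart in front of the work surface, level with it; the furniture and walls round the work are solid. World frame = base frame: x ahead of the robot, y to its left, z up, the work surface at z = 0. Lengths are in mm, angles in rad, forces in N, time in s.
With the tool pointing down it reaches from about 400 to 925 mm from the base axis. Payload 12.5 kg.
Tool frame: the origin (TCP) lies midway between the tips of the shut fingers; the grasp point (between the pads) lies 19 mm behind it; z points along the fingers, y is the direction in which the jaws open and shut (so a half turn about z gives the same grasp; the last joint's range is limited). The gripper opens to 95 mm and grips with 3 to 60 N. Pads are 20 mm wide; open, the fingers measure 119 mm over their backs; the gripper's body (75 mm by 180 mm) begins 59 mm behind the grasp point.
Start: joints at [-1.211, 0.491, 1.559, -0, 1.092, -0.106], TCP at [280.736, -558.421, 214.661] pointing down, gripper open.
Joint ranges: [-3.1, 3.1], [-0.84, 2.19], [0.05, 2.79], [-1.13, 4.28], [0.06, 2.93], [-2.69, 2.69]. Speed limits (rad/s): [2.22, 2.22, 2.79, 3.14, 3.14, 3.14].

## Interface

Orientations are given as [roll, pitch, yaw] about the fixed x, y, z axes, in that order (R = Rz(yaw) Ry(pitch) Rx(roll)).
In Python, from cell import env gives the robot as it stands.
- The arm moves only by the tool arm_command, never from a script. Its argument "steps" is a list of rows, each an object of numbers: "dx", "dy", "dz": the shift along the tool's x, y, z as a fraction of full scale; "rx", "ry", "rz": the turn, a rotation vector about the tool's x, y, z as a fraction of full scale; "claw": the gripper command: -1 is fully open, 1 is shut, values between are in proportion. In form: [{"dx": .., "dy": .., "dz": .., "rx": .., "ry": .., "rz": .., "claw": ..}, ...]. A call has 1 to 10 rows; each row shifts and turns the pose as measured when the row begins, along the tool's axes as they then stand; what a row does not reach is not made up. Full scale, the value 1, is 0.8 m for a shift and 90 degrees for a turn. A row lasts 1/8 s, in which the tool goes at most 62.5 mm and 10.7 degrees, less where a joint would pass 70% of its speed; a pose out of reach is approached as far as the arm can. A call with a number of a shift or a turn outside -1 to 1 is refused whole. A call with a gripper value outside its range is refused whole. The fingers move at their own pace and stop on an object; the grip force is fixed at half the most. Time passes only in rows, so rows that do not move let the fingers close. It gives the time, the measured TCP pose, the force and the opening at its end, in the units of the state.
- env.state(): the state, without advancing time (a new reading comes with each control period).
- env.read_camera(name): name is "scene" or "side" or "wrist"; returns (picture, depth): 384x512x3 uint8, red, green, blue; 384x512 float32, mm along the optical axis (not along the pixel's ray), 0 where there is no reading.
- env.get_calibration(name): a dict with "vfov" (degrees; the focal length in pixels is half the picture's height over the tangent of half this angle, whatever the lens; pixels are square), "cx", "cy" (the principal point, pixels), "xyz" and "attitude" of the camera in the world. Camera axes: x right, y up, looking along -z (the intrinsics and any distortion apply to the point x, -y, -z); pixel columns grow to the right and rows downward; lengths in mm; the calibration is good to about 2 mm. A picture is of the moment at which its call begins: read the wrist's pose just before it. get_calibration takes no time and is no camera call; for the wrist camera it gives the pose at the moment of the call.
- env.job_done(): hands the job in, once; it reports no verdict.
The state is a dict: "t": time; "joints": joint angles; "qvel": joint speeds; "tau": joint torques, N m; "eef_pos": TCP position; "tcp_rot": TCP orientation; "ft_force": force on the tool from outside, world axes, zero at the start; "moment": the same for the moment, N m; "opening": opening from 0.0 (shut) to 1.0 (fully open).
Only numpy, scipy, OpenCV 4.12 (cv2) and the standard library are available. Lean on these libraries where they do the work, as an engineer would, in place of code of your own. Each camera call takes 0.05 s, during which the arm holds its last target.

## Task

The base of the small lever press has been washed and is being put together again. Take the wide coil spring, thread it over the slender upright rod on the base, twisting it slightly if the coils snag, and leave it standing upright on the round seat at the foot of the rod. Leave the narrow coil spring alone.

Things in the scene. Friction and masses are not known exactly. Their poses are not given: they have to be found in the camera images.
- spring_wide: the wide coil spring, bare steel wire 4 mm thick, standing upright on the worktop; outside diameter 42 mm, inside diameter 34 mm, 64 mm high, flat closed coils at both ends, 55 to 95 g. So stiff that it does not give under hand forces; it may be gripped across its outside anywhere. Origin: centre of its lower end; z runs up its axis
- spring_wide_mid (a point): the middle of the wide spring on its axis, 32 mm from either end
- spring_narrow: the narrow coil spring, bare steel wire, standing upright on the worktop; outside diameter 20 mm, 50 mm high, too narrow for the rod: not wanted. Origin: centre of its lower end. The two springs may stand either way round
- press: the press base, a grey metal plate 100 mm (x) by 170 mm (y), its top 14 mm above the worktop, held fast by suction feet. On it, 95 mm apart along y, stand the slender bare rod on its round seat (at y = -45 mm) and the stout pivot post (at y = +50 mm; 40 mm thick, with two ears and a cross pin on top, 79 mm above the worktop). Origin: centre of the underside; z up
- seat (a point): the centre of the round seat's top, at the foot of the rod, 18 mm above the worktop; the seat is 64 mm in diameter. Same axes as the press base
- rod_tip (a point): the rounded top end of the rod, 66 mm above the seat and 84 mm above the worktop; the rod is 14 mm in diameter
Things that resemble listed ones, but are neither listed nor needed, are in the scene too. There is more than one size of the press; the job needs the larger.

How it is judged (in metres and radians):
At the end, for the whole second after the job is handed in: The wide spring surrounds the rod (its middle within 15 mm of the rod's axis), rests on the seat (its middle 26 to 38 mm above it), is upright within 10 degrees and at rest; the narrow spring is within 30 mm of where it stood (horizontal distance between spring_wide_mid and seat below 0.015 m and z of spring_wide_mid in the frame of seat between 0.026 and 0.038 m and angle between the z axis of spring_wide and the z axis of seat, either way round below 0.175 rad and linear speed of spring_wide below 0.02 m/s and distance of spring_narrow from where it was at the start of the episode below 0.03 m); the robot touches nothing.
It fails at once if the narrow spring is moved by more than 30 mm (distance of spring_narrow from where it was at the start of the episode above 0.03 m).
It also fails if it takes over 48 s, if anything falls off the work surface, if the arm or the gripper's body presses on something with over 40 N, if the wrist force passes 120 N, or if a joint passes its speed limit or range.

## Working session

There is one attempt and no reset: what is moved stays moved. The work goes in short steps, Python scripts to look and compute and a tool call to move; the robot and the scene stay as the last step left them, time stands still between calls to the robot, and variables do not carry over. Pictures are saved under pics/ and viewed, and the job is handed in when it is done.

Besides the shell and the picture viewer there is one more tool, called after "Call:" in YAML: its name, and indented under it one key for each argument. arm_command: Moves the arm, as the interface text tells. Its arguments: {"type":"object","properties":{"steps":{"type":"array","items":{"type":"object","properties":{"dx":{"type":"number"},"dy":{"type":"number"},"dz":{"type":"number"},"rx":{"type":"number"},"ry":{"type":"number"},"rz":{"type":"number"},"claw":{"type":"number"}}}}},"required":["steps"]}

```bash
ls; mkdir -p pics
cat > h.py <<'E'
import numpy as np, cv2
from scipy.spatial.transform import Rotation as R
from cell import env
def cal(n):
    c=env.get_calibration(n); return c
def shot(n,fn):
    c=env.get_calibration(n); im,d=env.read_camera(n)
    cv2.imwrite(f'pics/{fn}.png',im[:,:,::-1]); np.savez(f'pics/{fn}.npz',im=im,d=d,c=np.array(c,dtype=object)); return im,d,c
def load(fn):
    z=np.load(f'pics/{fn}.npz',allow_pickle=True); return z['im'],z['d'],z['c'].item()
def world(c,d,u,v):
    f=384/2/np.tan(np.radians(c['vfov'])/2)
    p=np.array([(u-c['cx'])/f*d,-(v-c['cy'])/f*d,-d*np.ones_like(d)])
    return (R.from_euler('xyz',c['attitude']).as_matrix()@p.reshape(3,-1)).T+np.array(c['xyz'])
def cloud(c,d):
    v,u=np.mgrid[:d.shape[0],:d.shape[1]]
    return world(c,d.astype(float),u.astype(float),v.astype(float)).reshape(d.shape+(3,))
def crop(fn,u0,v0,u1,v1,s,out):
    im=cv2.imread(f'pics/{fn}.png')[v0:v1,u0:u1]; cv2.imwrite(f'pics/{out}.png',cv2.resize(im,None,fx=s,fy=s,interpolation=cv2.INTER_CUBIC))
E
python3 - <<'E'
from h import *
print(env.state())
for n in ['scene','side','wrist']:
    im,d,c=shot(n,n+'0'); print(n,c)
E
```

```text
pics
{'t': 0.0, 'joints': array([-1.21060683e+00,  4.91544752e-01,  1.55945801e+00, -1.16294771e-05,
        1.09168337e+00, -1.05599717e-01]), 'qvel': array([ 0.00064298,  0.00037534, -0.00104036, -0.00137028,  0.00050994,
        0.0009969 ]), 'tau': array([ 5.25025716e-04, -6.12639713e+01, -2.58182842e+01,  6.92993123e-02,
        4.80543450e-02, -1.17344844e-04]), 'eef_pos': array([ 280.63638119, -558.17814042,  214.06799712]), 'tcp_rot': array([-3.14050418e+00, -1.05000132e-04,  4.65794522e-01]), 'ft_force': array([0.5942682 , 0.04645205, 0.8936798 ]), 'moment': array([-0.0024933 , -0.01444694, -0.00983679]), 'opening': 0.9988451208850148}
scene {'vfov': 45.16242682252227, 'cx': 265.6801380828697, 'cy': 193.9998824157731, 'xyz': array([-195.07536536, -953.50463906,  755.36726873]), 'attitude': array([ 1.04416043,  0.01940537, -0.54520283])}
side {'vfov': 46.890062257510294, 'cx': 251.6498137817188, 'cy': 193.14520804466747, 'xyz': array([-570.10657131, -437.2141139 , 1152.18377491]), 'attitude': array([ 0.7810706 ,  0.01491839, -1.1174455 ])}
wrist {'vfov': 64.83953110411399, 'cx': 257.86096935093224, 'cy': 193.09240058782797, 'xyz': array([ 350.82800164, -524.16056431,  385.5434067 ]), 'attitude': array([-0.28197378,  0.00138868, -1.10572103])}
```

View pics/scene0.png

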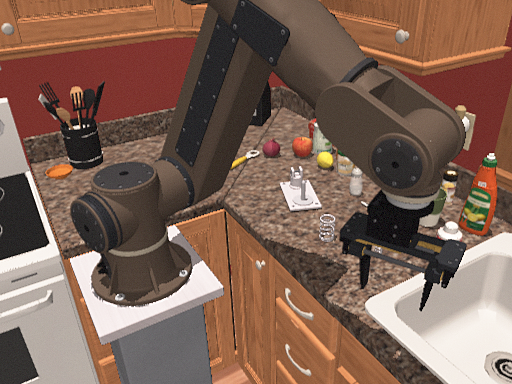

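View pics/side0.png

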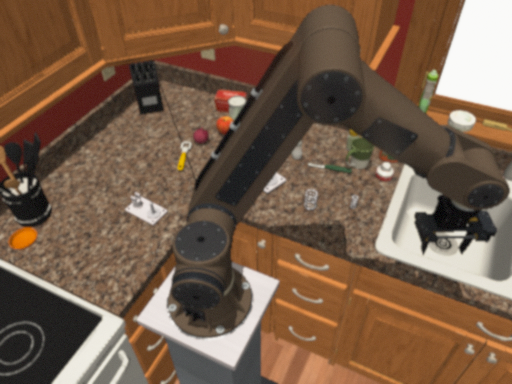

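View pics/wrist0.png

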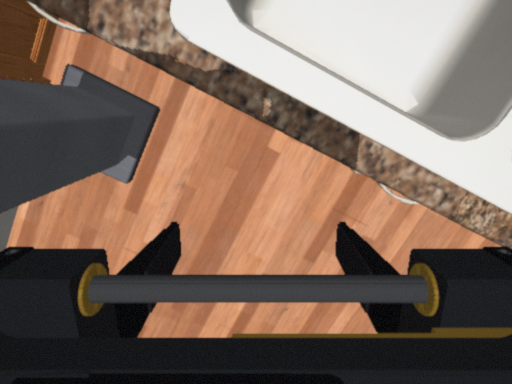

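Scene view: a press base at (300,195), the wide spring at (328,228). The side view shows a second base at (147,208). The narrow spring is near side (355,198). I'll enlarge these areas and compute the depths.

Run:
```python
from h import *
crop('scene0',220,130,380,250,5,'scene0c')
crop('side0',110,140,400,240,2.7,'side0c')
for n,pts in [('scene0',[(300,195),(298,175),(304,190),(328,240),(328,222)]),('side0',[(147,208),(275,182),(311,198),(354,200)])]:
    im,d,c=load(n); P=cloud(c,d)
    for u,v in pts: print(n,u,v,d[v,u],P[v,u].round(0))
```

```text
scene0 300 195 1450.8353 [535.  69.  21.]
scene0 298 175 1493.2578 [568. 129.  56.]
scene0 304 190 1409.9175 [529.  40.  55.]
scene0 328 240 1266.9926 [ 474. -152.    6.]
scene0 328 222 1237.5281 [ 472. -151.   65.]
side0 147 208 1570.5577 [220. 380.   5.]
side0 275 182 1646.5375 [529.  21.  11.]
side0 311 198 1516.2412 [ 461. -143.   61.]
side0 354 200 1541.0708 [ 539. -275.   36.]
```

View pics/scene0c.png

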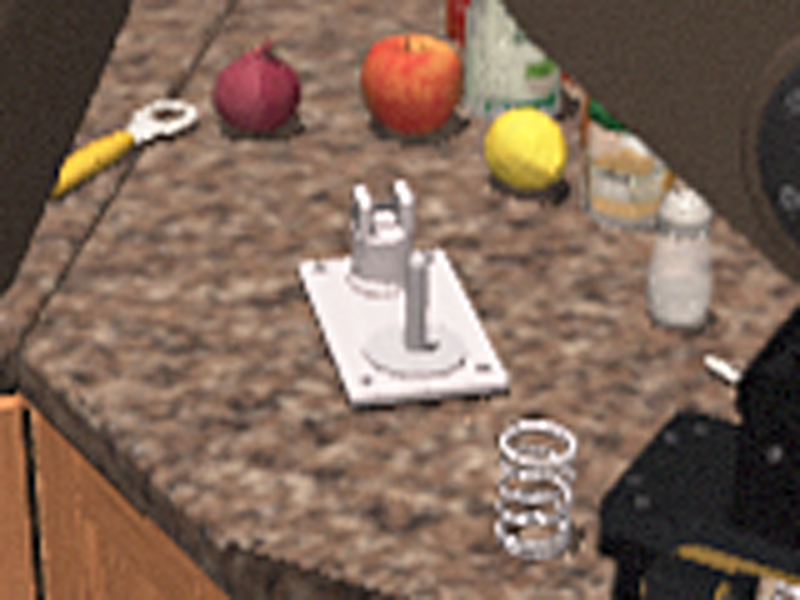

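View pics/side0c.png

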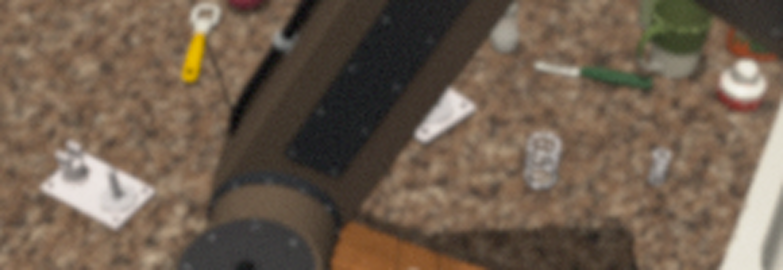

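The crops show the main base with its rod at crop (418,300), the wide spring at (537,490) and a second base in the side view. Next I measure both from depth.

Run:
```python
from h import *
im,d,c=load('scene0'); P=cloud(c,d)
# plate corners (crop px /5 + offset)
for cu,cv_,z in [(300,265,14),(438,252,14),(508,382,14),(354,404,14),(418,255,84),(415,350,18),(414,375,18),(365,347,18),(467,347,18),(537,440,64),(537,537,0)]:
    u,v=220+cu/5,130+cv_/5
    r=world(c,np.array(1.0),np.array(u),np.array(v))[0]-c['xyz']
    t=(z-c['xyz'][2])/r[2]; print(cu,cv_,(c['xyz']+t*r).round(1))
def box(P,m,nm):
    q=P[m]; print(nm,len(q),q.min(0).round(),q.max(0).round())
X,Y,Z=P[...,0],P[...,1],P[...,2]; ok=d>0
reg=ok&(abs(X-545)<110)&(abs(Y-80)<130)&(Z<110)
box(P,reg&(Z>10),'main'); 
m=reg&(Z>60); print(P[m].round(0)[:40])
sp=ok&(abs(X-475)<50)&(abs(Y+150)<50)&(Z>12)&(Z<80); box(P,sp,'spring')
tp=sp&(Z>58); box(P,tp,'springtop')
im,d,c=load('side0'); P=cloud(c,d);X,Y,Z=P[...,0],P[...,1],P[...,2]; ok=d>0
reg=ok&(abs(X-220)<90)&(abs(Y-380)<100)&(Z<110)&(Z>8); box(P,reg,'other')
sp=ok&(abs(X-475)<50)&(abs(Y+150)<50)&(Z>12)&(Z<80); box(P,sp,'spring')
tp=sp&(Z>56); box(P,tp,'springtop'); print(np.median(P[tp],0))
sp=ok&(abs(X-539)<30)&(abs(Y+275)<30)&(Z>12)&(Z<80); box(P,sp,'narrow')
reg=ok&(abs(X-545)<110)&(abs(Y-80)<130)&(Z<110)&(Z>9);box(P,reg,'mainside')
```

```text
300 265 [531.7 180.6  14. ]
438 252 [618.9 145.1  14. ]
508 382 [557.6 -12.8  14. ]
354 404 [465.2  17.4  14. ]
418 255 [529.7  44.9  84. ]
415 350 [528.2  43.6  18. ]
414 375 [510.6  19.7  18. ]
365 347 [504.4  63.5  18. ]
467 347 [557.3  29.   18. ]
537 440 [ 483.6 -132.7   64. ]
537 537 [ 485.6 -135.1    0. ]
main 1050 [468.  -8.  10.] [617. 185.  89.]
[[578. 138.  82.]
 [584. 141.  79.]
 [555. 156.  77.]
 [554. 149.  81.]
 [555. 145.  82.]
 [573. 131.  83.]
 [577. 131.  82.]
 [582. 133.  79.]
 [552. 152.  77.]
 [549. 142.  82.]
 [553. 141.  81.]
 [553. 136.  83.]
 [575. 139.  75.]
 [571. 129.  81.]
 [571. 124.  83.]
 [578. 127.  80.]
 [554. 155.  71.]
 [549. 142.  78.]
 [548. 134.  81.]
 [551. 133.  81.]
 [580. 146.  67.]
 [572. 129.  77.]
 [570. 122.  81.]
 [571. 118.  82.]
 [574. 116.  82.]
 [544. 140.  77.]
 [542. 132.  80.]
 [544. 129.  81.]
 [549. 130.  80.]
 [550. 126.  81.]
 [560. 136.  74.]
 [563. 134.  74.]
 [564. 130.  75.]
 [570. 132.  73.]
 [570. 127.  75.]
 [568. 118.  79.]
 [570. 116.  80.]
 [574. 116.  79.]
 [544. 141.  73.]
 [544. 135.  75.]]
spring 194 [ 460. -157.   12.] [ 505. -115.   69.]
springtop 69 [ 461. -154.   59.] [ 500. -115.   69.]
other 315 [165. 310.   8.] [252. 440.  61.]
spring 110 [ 459. -155.   12.] [ 502. -115.   69.]
springtop 38 [ 461. -155.   56.] [ 502. -116.   69.]
[ 479.91490054 -138.5616779    59.96605748]
narrow 45 [ 530. -284.   12.] [ 552. -265.   53.]
mainside 164 [467. -11.   9.] [575.  42.  25.]
```

The base at (529,44) is the larger one, with a plate about 100x170 and an ear height near 80. The spring stands at about (482,-135). I plan the approach to above the spring, with the jaws across the press's long axis (tool yaw about 68°).

```bash
cat >> h.py <<'E'
def plan(target,yaw=None,step=60,rs=9.5,claw=-1):
    s=env.state(); p=np.array(s['eef_pos']); r=R.from_euler('xyz',s['tcp_rot']); m=r.as_matrix()
    d=np.array(target)-p; 
    y=s['tcp_rot'][2]; dy=0 if yaw is None else (yaw-y+np.pi)%(2*np.pi)-np.pi
    n=max(1,int(np.ceil(max(np.linalg.norm(d)/step,abs(np.degrees(dy))/rs))))
    print('n',n,'tot',d.round(1),'dyaw',np.degrees(dy).round(1))
    for i in range(n):
        mm=R.from_euler('z',dy*i/n).as_matrix()@m
        l=mm.T@(d/n)/800; print([round(float(x),3) for x in l],'rz',round(float(-np.degrees(dy)/n/90),3))
E
python3 - <<'E'
from h import *
plan([482,-135,175],1.19)
E
```

```text
n 8 tot [201.3 423.2 -39.2] dyaw 41.5
[0.058, -0.045, 0.006] rz -0.058
[0.062, -0.04, 0.006] rz -0.058
[0.065, -0.034, 0.006] rz -0.058
[0.068, -0.028, 0.006] rz -0.058
[0.07, -0.022, 0.006] rz -0.058
[0.072, -0.015, 0.006] rz -0.058
[0.073, -0.009, 0.006] rz -0.058
[0.073, -0.002, 0.006] rz -0.058
```

Call:
arm_command:
  steps:
    - {"dx": 0.058, "dy": -0.045, "dz": 0.006, "rz": -0.058, "claw": -1}
    - {"dx": 0.062, "dy": -0.04, "dz": 0.006, "rz": -0.058, "claw": -1}
    - {"dx": 0.065, "dy": -0.034, "dz": 0.006, "rz": -0.058, "claw": -1}
    - {"dx": 0.068, "dy": -0.028, "dz": 0.006, "rz": -0.058, "claw": -1}
    - {"dx": 0.07, "dy": -0.022, "dz": 0.006, "rz": -0.058, "claw": -1}
    - {"dx": 0.072, "dy": -0.015, "dz": 0.006, "rz": -0.058, "claw": -1}
    - {"dx": 0.073, "dy": -0.009, "dz": 0.006, "rz": -0.058, "claw": -1}
    - {"dx": 0.073, "dy": -0.002, "dz": 0.006, "rz": -0.058, "claw": -1}

```text
$.steps[0]: bad value
```

Run:
```python
from h import *
im,d,c=shot('wrist','w1'); s=env.state(); print(s['eef_pos'],s['tcp_rot'],s['joints'],s['qvel'])
P=cloud(c,d);X,Y,Z=P[...,0],P[...,1],P[...,2]
m=(d>0)&(abs(X-482)<50)&(abs(Y+135)<50)&(Z>55)&(Z<72)
q=P[m]; print(len(q), q.min(0),q.max(0),q.mean(0))
(u,r),_=cv2.minEnclosingCircle(q[:,:2].astype(np.float32)); print(u,r)
plan([482,-135,175],1.19)
```

```text
[ 280.681772   -558.28806179  214.2927195 ] [-3.14096490e+00 -5.84105095e-05  4.65810402e-01] [-1.21060179e+00  4.91322878e-01  1.55920581e+00 -9.11916885e-06
  1.09169438e+00 -1.05611680e-01] [-1.25226796e-03 -2.15704527e-03 -3.36581886e-03  2.29873943e-03
  2.49927595e-04  5.99145120e-05]Traceback (most recent call last):
  File "<stdin>", line 5, in <module>
    return umr_minimum(a, axis, None, out, keepdims, initial, where)
ValueError: zero-size array to reduction operation minimum which has no identity
```

View pics/w1.png

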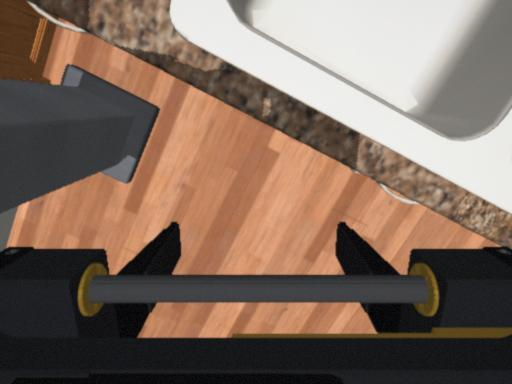

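The call was refused and nothing moved. Probably every key is required, so I'll retry with all seven.

Call:
arm_command:
  steps:
    - {"dx": 0.058, "dy": -0.045, "dz": 0.006, "rx": 0, "ry": 0, "rz": -0.058, "claw": -1}
    - {"dx": 0.062, "dy": -0.04, "dz": 0.006, "rx": 0, "ry": 0, "rz": -0.058, "claw": -1}
    - {"dx": 0.065, "dy": -0.034, "dz": 0.006, "rx": 0, "ry": 0, "rz": -0.058, "claw": -1}
    - {"dx": 0.068, "dy": -0.028, "dz": 0.006, "rx": 0, "ry": 0, "rz": -0.058, "claw": -1}
    - {"dx": 0.07, "dy": -0.022, "dz": 0.006, "rx": 0, "ry": 0, "rz": -0.058, "claw": -1}
    - {"dx": 0.072, "dy": -0.015, "dz": 0.006, "rx": 0, "ry": 0, "rz": -0.058, "claw": -1}
    - {"dx": 0.073, "dy": -0.009, "dz": 0.006, "rx": 0, "ry": 0, "rz": -0.058, "claw": -1}
    - {"dx": 0.073, "dy": -0.002, "dz": 0.006, "rx": 0, "ry": 0, "rz": -0.058, "claw": -1}

```text
t: 1.2
eef_pos: [481.7, -122.1, 174.2]
tcp_rot: [3.14, -0.0, 1.211]
ft_force: [1.5, -0.2, -0.2]
opening: 1.002
```

Run:
```python
from h import *
im,d,c=shot('wrist','w1'); s=env.state(); print(s['eef_pos'],s['tcp_rot'],s['joints'],s['qvel'])
P=cloud(c,d);X,Y,Z=P[...,0],P[...,1],P[...,2]
m=(d>0)&(abs(X-482)<50)&(abs(Y+135)<50)&(Z>55)&(Z<72)
q=P[m]; print(len(q))
if len(q):
  print(q.min(0),q.max(0),q.mean(0))
  (u,r),_=cv2.minEnclosingCircle(q[:,:2].astype(np.float32)); print(u,r)
```

```text
[ 483.05666938 -116.89381906  173.69448654] [ 3.14121311e+00 -1.45915560e-03  1.21833756e+00] [-0.3712203   0.36243958  1.91564222  0.00192923  0.86315967 -0.02001508] [-0.110256   -0.0091923   0.00766424 -0.01075719  0.01218202 -0.0413052 ]
568
[ 461.5459732  -154.51256077   55.10183118] [ 502.7458395  -113.31553836   67.26883924] [ 481.71983783 -135.39532732   63.8502678 ]
481.6539611816406 -134.2247314453125
```

View pics/w1.png

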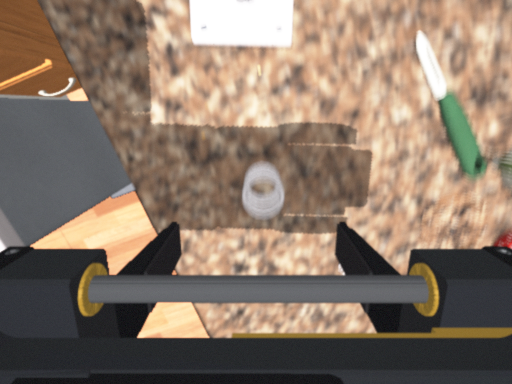

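Wrist view: the spring's ring at (263,190) lies between the jaws, with the press plate ahead at the top. Depth puts its axis at (481.7,-134.2). I'll correct and descend to TCP z≈25.

Run:
```python
from h import *
print(env.state()['eef_pos'])
plan([481.7,-134.3,173],1.2)
plan([481.7,-134.3,25],1.2)
```

```text
[ 483.05666938 -116.89381906  173.69448654]
n 1 tot [ -1.4 -17.4  -0.7] dyaw -1.1
[-0.021, 0.006, 0.001] rz 0.012
n 3 tot [  -1.4  -17.4 -148.7] dyaw -1.1
[-0.007, 0.002, 0.062] rz 0.004
[-0.007, 0.002, 0.062] rz 0.004
[-0.007, 0.002, 0.062] rz 0.004
```

Call:
arm_command:
  steps:
    - {"dx": -0.021, "dy": 0.006, "dz": 0.0, "rx": 0, "ry": 0, "rz": 0.01, "claw": -1}
    - {"dx": 0, "dy": 0, "dz": 0.03, "rx": 0, "ry": 0, "rz": 0, "claw": -1}
    - {"dx": 0, "dy": 0, "dz": 0.03, "rx": 0, "ry": 0, "rz": 0, "claw": -1}
    - {"dx": 0, "dy": 0, "dz": 0, "rx": 0, "ry": 0, "rz": 0, "claw": -1}

```text
t: 1.75
eef_pos: [482.2, -136.2, 124.9]
tcp_rot: [3.14, -0.001, 1.202]
ft_force: [0.1, 0.3, -0.1]
opening: 0.998
```

Run:
```python
from h import *
print(env.state()['eef_pos'],env.state()['tcp_rot'])
plan([481.7,-134.3,25])
```

```text
[ 482.18246078 -136.23309287  124.86522189] [ 3.14006522e+00 -1.14426863e-03  1.20203474e+00]
n 2 tot [ -0.5   1.9 -99.9] dyaw 0.0
[0.001, -0.001, 0.062] rz -0.0
[0.001, -0.001, 0.062] rz -0.0
```

Call:
arm_command:
  steps:
    - {"dx": 0.001, "dy": -0.001, "dz": 0.04, "rx": 0, "ry": 0, "rz": 0, "claw": -1}
    - {"dx": 0.001, "dy": -0.001, "dz": 0.04, "rx": 0, "ry": 0, "rz": 0, "claw": -1}
    - {"dx": 0, "dy": 0, "dz": 0.035, "rx": 0, "ry": 0, "rz": 0, "claw": -1}
    - {"dx": 0, "dy": 0, "dz": 0.01, "rx": 0, "ry": 0, "rz": 0, "claw": -1}
    - {"dx": 0, "dy": 0, "dz": 0, "rx": 0, "ry": 0, "rz": 0, "claw": -1}

```text
t: 2.38
eef_pos: [483.7, -139.8, 27.0]
tcp_rot: [3.133, -0.001, 1.195]
ft_force: [-0.2, -1.0, 0.7]
opening: 0.999
```

Run:
```python
from h import *
im,d,c=shot('wrist','w2');print(env.state()['eef_pos'],env.state()['tcp_rot'])
```

```text
[ 483.91357179 -139.81547605   27.37582041] [ 3.13227882e+00 -6.84734432e-04  1.19512745e+00]
```

View pics/w2.png

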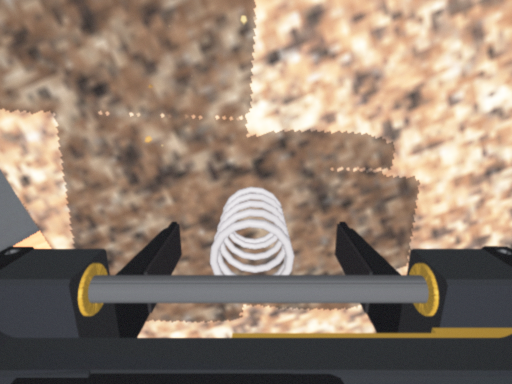

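Wrist view: the spring, with its top ring at (252,250), is between the jaws, slightly left of centre. I'll nudge over and close.

Call:
arm_command:
  steps:
    - {"dx": 0.0055, "dy": -0.005, "dz": 0.002, "rx": 0.006, "ry": 0, "rz": 0, "claw": -1}
    - {"dx": 0, "dy": 0, "dz": 0, "rx": 0, "ry": 0, "rz": 0, "claw": 1}
    - {"dx": 0, "dy": 0, "dz": 0, "rx": 0, "ry": 0, "rz": 0, "claw": 1}
    - {"dx": 0, "dy": 0, "dz": 0, "rx": 0, "ry": 0, "rz": 0, "claw": 1}
    - {"dx": 0, "dy": 0, "dz": 0, "rx": 0, "ry": 0, "rz": 0, "claw": 1}
    - {"dx": 0, "dy": 0, "dz": 0, "rx": 0, "ry": 0, "rz": 0, "claw": 1}
    - {"dx": 0, "dy": 0, "dz": 0, "rx": 0, "ry": 0, "rz": 0, "claw": 1}
    - {"dx": 0, "dy": 0, "dz": 0, "rx": 0, "ry": 0, "rz": 0, "claw": 1}

```text
t: 3.42
eef_pos: [482.7, -134.3, 28.1]
tcp_rot: [3.139, -0.001, 1.195]
ft_force: [-0.2, 0.4, 1.0]
opening: 0.427
```

Run:
```python
from h import *
im,d,c=shot('wrist','w3');s=env.state();print(s['eef_pos'],s['tcp_rot'],s['opening']*95)
```

```text
[ 482.7227177  -134.31878686   28.12899497] [ 3.13849382e+00 -5.63338928e-04  1.19522727e+00] 40.49430218698868
```

View pics/w3.png

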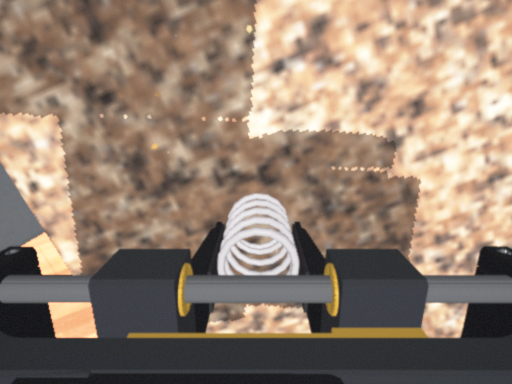

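The spring is gripped (opening ≈ 41 mm). Now I lift it clear of the rod height.

Call:
arm_command:
  steps:
    - {"dx": 0, "dy": 0, "dz": -0.03, "rx": 0, "ry": 0, "rz": 0, "claw": 1}
    - {"dx": 0, "dy": 0, "dz": -0.05, "rx": 0, "ry": 0, "rz": 0, "claw": 1}
    - {"dx": 0, "dy": 0, "dz": -0.05, "rx": 0, "ry": 0, "rz": 0, "claw": 1}
    - {"dx": 0, "dy": 0, "dz": -0.03, "rx": 0, "ry": 0, "rz": 0, "claw": 1}
    - {"dx": 0, "dy": 0, "dz": 0, "rx": 0, "ry": 0, "rz": 0, "claw": 1}
    - {"dx": 0, "dy": 0, "dz": 0, "rx": 0, "ry": 0, "rz": 0, "claw": 1}

```text
t: 4.22
eef_pos: [481.3, -133.9, 158.2]
tcp_rot: [-3.141, -0.001, 1.195]
ft_force: [-0.4, 0.2, -0.9]
opening: 0.425
```

Run:
```python
from h import *
s=env.state();print(s['eef_pos'],s['tcp_rot'],s['opening']*95)
im,d,c=shot('wrist','w4'); shot('scene','s4'); shot('side','d4')
P=cloud(c,d);X,Y,Z=P[...,0],P[...,1],P[...,2]
p=s['eef_pos']
m=(d>0)&(abs(X-p[0])<40)&(abs(Y-p[1])<60)&(Z>p[2]+20)&(Z<p[2]+55); q=P[m]; print('springtop?',len(q),q.mean(0) if len(q) else '')
# rod & plate
for lo,hi,nm in [(75,95,'top'),(40,75,'mid'),(16,25,'seat'),(9,15.5,'plate')]:
    m=(d>0)&(abs(X-529)<80)&(abs(Y-44)<40)&(Z>lo)&(Z<hi); q=P[m]; print(nm,len(q),q.mean(0) if len(q) else '')
```

```text
[ 481.34916894 -133.89861899  158.17820429] [-3.14118225e+00 -6.44284327e-04  1.19513604e+00] 40.41967957773178
springtop? 3242 [ 484.58615317 -124.05868222  194.24037321]
top 0 
mid 0 
seat 1447 [518.28672249  24.13735851  18.37409208]
plate 1228 [510.45027443  21.54451735  14.52790343]
```

View pics/w4.png

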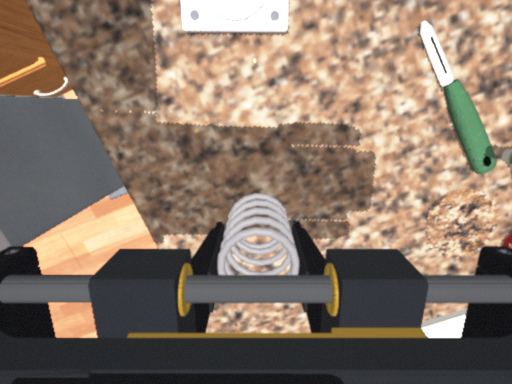

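View pics/s4.png

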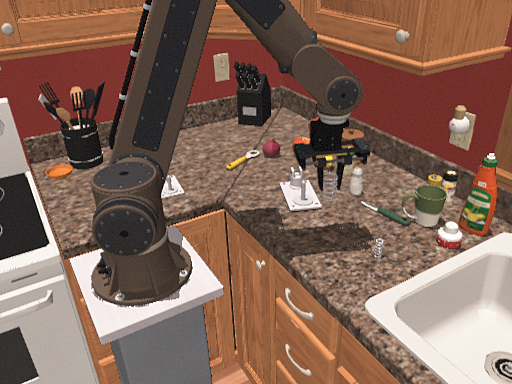

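View pics/d4.png

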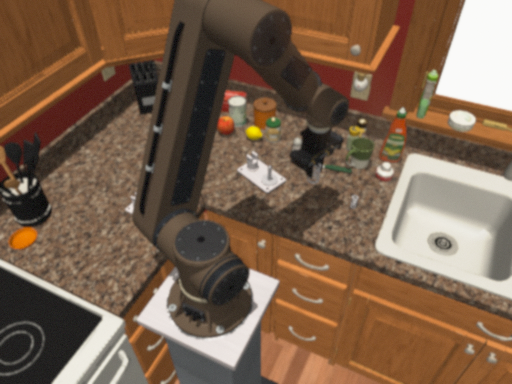

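All three views show the spring held upright, with the narrow one untouched at scene (378,247). The rod is clear in the scene and side views, so I'll enlarge it for a precise fix.

Run:
```python
from h import *
crop('s4',270,155,350,215,9,'s4c'); crop('d4',225,140,335,210,7,'d4c')
for fn in ['s4','d4']:
    im,d,c=load(fn); P=cloud(c,d);X,Y,Z=P[...,0],P[...,1],P[...,2]
    m=(d>0)&(abs(X-529)<22)&(abs(Y-44)<22)&(Z>30)&(Z<95); q=P[m]; print(fn,len(q),q.mean(0),np.median(q,0))
    m=(d>0)&(abs(X-545)<110)&(abs(Y-80)<130)&(Z>10)&(Z<25); q=P[m][:,:2].astype(np.float32); print(cv2.minAreaRect(q))
```

```text
s4 73 [526.38703792  44.05097199  61.10468485] [525.7382465   44.10802624  61.54928686]
((544.8837280273438, 88.19367218017578), (175.1038360595703, 100.07929229736328), 68.04888916015625)
d4 36 [522.39285865  42.79092407  60.59746401] [522.0272301   42.68767069  62.36650163]
((541.72314453125, 85.41959381103516), (171.6836395263672, 102.11299896240234), 68.24407196044922)
```

View pics/s4c.png

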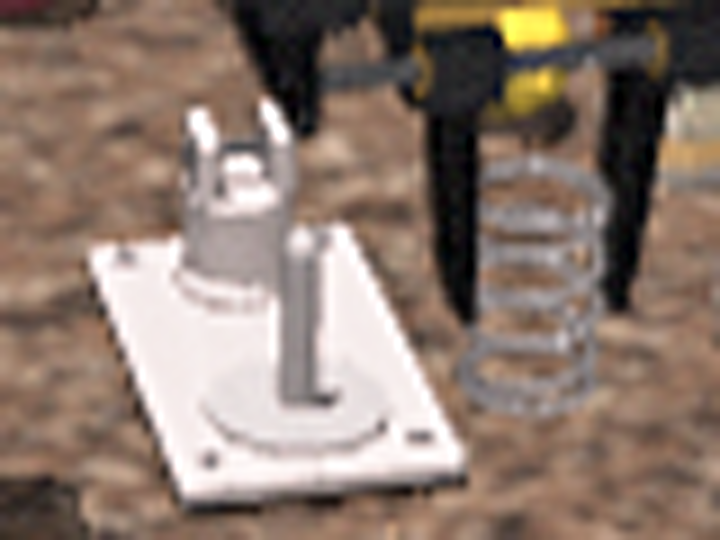

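View pics/d4c.png

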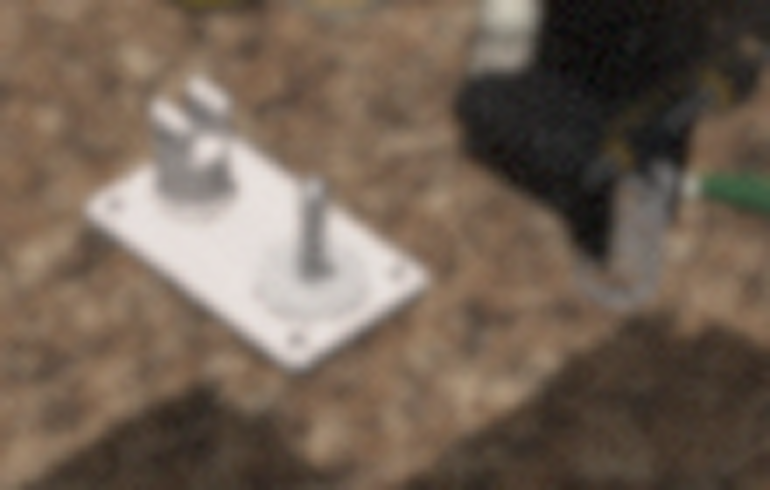

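Run:
```python
from h import *
p=env.state()['eef_pos']; print(p)
for fn in ['w3','w4','s4']:
    im,d,c=load(fn); P=cloud(c,d);X,Y,Z=P[...,0],P[...,1],P[...,2]
    pp=np.array([482.7,-134.3,28.1]) if fn=='w3' else p
    for lo,hi in [(-30,-20),(-10,0),(28,45)]:
        bright=im.max(2).astype(int)>110
        m=(d>0)&bright&(np.hypot(X-pp[0],Y-pp[1])<28)&(Z>pp[2]+lo)&(Z<pp[2]+hi); q=P[m]
        if len(q)>4:
            (u,r)=cv2.minEnclosingCircle(q[:,:2].astype(np.float32))[:2]; print(fn,lo,len(q),np.array(u)-pp[:2],r)
plan([528,45.5,158],1.195)
```

```text
[ 481.38666871 -133.9085302   157.95199241]
w3 -30 2136 [ 0.00599365 -0.01039429] 27.991044998168945
w3 -10 601 [-0.13487549  0.03439026] 20.97661018371582
w3 28 1133 [0.22041016 0.63129883] 20.7484188079834
w4 -30 481 [-0.03858522  0.67246147] 20.49807357788086
w4 -10 587 [-0.16617921  0.2127752 ] 20.89078140258789
w4 28 1124 [0.5857434  0.78026482] 20.64724349975586
s4 -30 38 [-1.76786378  0.17366692] 21.233829498291016
s4 -10 22 [ 1.09575316 -0.31731514] 20.436307907104492
s4 28 61 [-2.01288941  0.66974541] 22.94780921936035
n 4 tot [ 46.6 179.4   0. ] dyaw -0.0
[0.057, -0.007, 0.0] rz 0.0
[0.057, -0.007, 0.0] rz 0.0
[0.057, -0.007, 0.0] rz 0.0
[0.057, -0.007, 0.0] rz 0.0
```

The held spring is centred on the TCP within 1 mm and upright. Moving over the rod.

Call:
arm_command:
  steps:
    - {"dx": 0.04, "dy": -0.005, "dz": 0, "rx": 0, "ry": 0, "rz": 0, "claw": 1}
    - {"dx": 0.06, "dy": -0.007, "dz": 0, "rx": 0, "ry": 0, "rz": 0, "claw": 1}
    - {"dx": 0.06, "dy": -0.007, "dz": 0, "rx": 0, "ry": 0, "rz": 0, "claw": 1}
    - {"dx": 0.06, "dy": -0.007, "dz": 0, "rx": 0, "ry": 0, "rz": 0, "claw": 1}
    - {"dx": 0, "dy": 0, "dz": 0, "rx": 0, "ry": 0, "rz": 0, "claw": 1}
    - {"dx": 0, "dy": 0, "dz": 0, "rx": 0, "ry": 0, "rz": 0, "claw": 1}

```text
t: 5.12
eef_pos: [526.8, 41.8, 152.8]
tcp_rot: [-3.133, 0.001, 1.193]
ft_force: [0.9, 0.4, -0.7]
opening: 0.427
```

Run:
```python
from h import *
plan([528,45.5,158],1.195)
s=env.state(); print(s['eef_pos'],s['tcp_rot'])
im,d,c=shot('wrist','w5'); shot('scene','s5');shot('side','d5')
crop('s5',260,120,360,220,6,'s5c'); crop('d5',225,120,335,210,7,'d5c'); crop('w5',200,150,320,280,4.5,'w5c')
```

```text
n 1 tot [1.2 3.7 5.2] dyaw 0.1
[0.005, -0.0, -0.006] rz -0.001
[526.84827654  41.7843718  152.84760505] [-3.13269783e+00  1.39263431e-03  1.19319038e+00]
```

View pics/s5c.png

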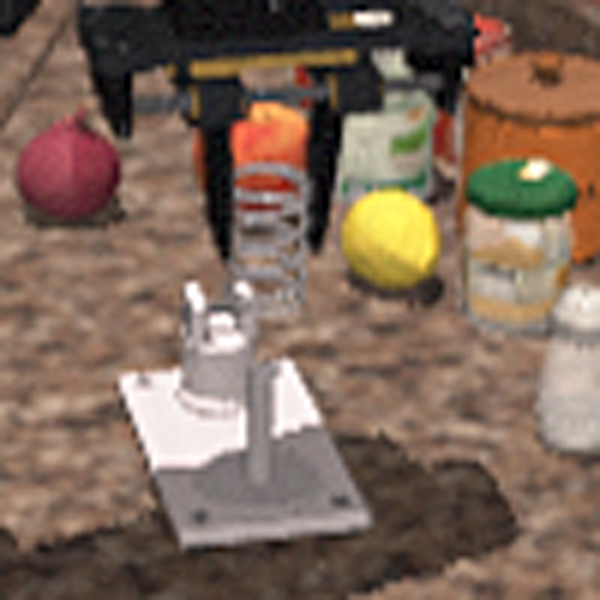

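View pics/d5c.png

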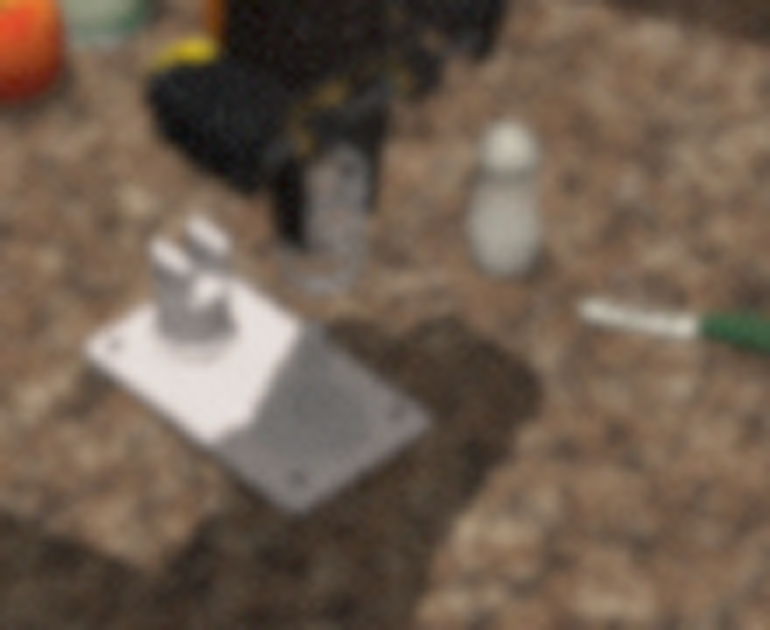

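View pics/w5.png

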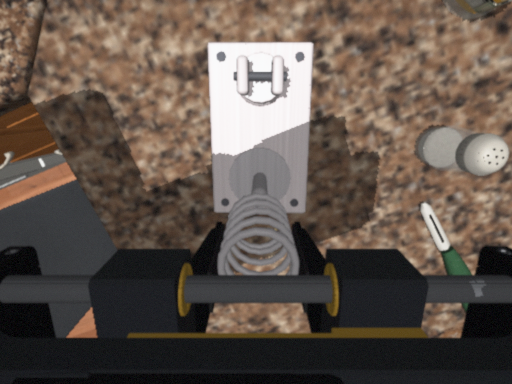

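Scene crop: spring bottom at (268,300), almost above the rod at (262,370). The wrist view shows the whole plate. I'll refine the rod axis from the plate's four holes and depth.

Run:
```python
from h import *
im,d,c=load('w5'); P=cloud(c,d);X,Y,Z=P[...,0],P[...,1],P[...,2]
def ray(u,v,z):
    r=world(c,np.array(1.),np.array(float(u)),np.array(float(v)))[0]-c['xyz']; return c['xyz']+r*(z-c['xyz'][2])/r[2]
for q in [(221,56),(300,56),(225,203),(294,203)]: print(q,ray(*q,14).round(1))
h=[ray(*q,14)[:2] for q in [(221,56),(300,56),(225,203),(294,203)]]
cen=np.mean(h,0); ax=(h[0]+h[1]-h[2]-h[3]); ax/=np.linalg.norm(ax); print('cen',cen,np.degrees(np.arctan2(ax[1],ax[0])),'rod',cen-45*ax,'post',cen+50*ax)
m=(d>0)&(abs(X-545)<110)&(abs(Y-80)<130)&(Z>10)&(Z<17); print(cv2.minAreaRect(P[m][:,:2].astype(np.float32)))
print('rodpt',ray(260,180,84), P[180,260], 'seat',ray(231,175,18),ray(290,175,18),ray(260,148,18))
```

```text
(221, 56) [538.6 168.7  14. ]
(300, 56) [607.9 141.1  14. ]
(225, 203) [484.1  33.3  14. ]
(294, 203) [553.3   6.   14. ]
cen [545.97236745  87.26867629] 68.0387955039473 rod [529.14332582  45.53399816] post [564.67130259 133.64054087]
((545.4619750976562, 87.95215606689453), (170.01763916015625, 100.37486267089844), 68.10441589355469)
rodpt [535.07871312  58.98120905  84.        ] [532.13528298  51.76794593  52.14055489] seat [502.95702625  60.04873619  18.        ] [559.83352715  37.58284154  18.        ] [541.20742409  74.97495829  18.        ]
```

Call:
arm_command:
  steps:
    - {"dx": 0.0055, "dy": 0.001, "dz": 0.01, "rx": -0.006, "ry": 0, "rz": 0, "claw": 1}
    - {"dx": 0, "dy": 0, "dz": 0.02, "rx": 0, "ry": 0, "rz": 0, "claw": 1}
    - {"dx": 0, "dy": 0, "dz": 0, "rx": 0, "ry": 0, "rz": 0, "claw": 1}

```text
t: 5.65
eef_pos: [529.4, 43.2, 128.1]
tcp_rot: [3.139, 0.001, 1.188]
ft_force: [0.0, -0.0, -0.9]
opening: 0.427
```

Run:
```python
from h import *
shot('scene','s6'); shot('side','d6'); crop('s6',260,130,360,220,6,'s6c');crop('d6',225,130,335,210,7,'d6c')
s=env.state(); print(s['eef_pos'],s['tcp_rot'],s['ft_force'])
plan([529,45.7,66],1.19,20)
```

```text
[529.98951107  43.3062843  129.18157147] [3.13739781e+00 4.21032518e-04 1.18832283e+00] [ 0.63638009  0.35261827 -0.09139962]
n 4 tot [ -1.    2.4 -63.2] dyaw 0.1
[0.001, -0.001, 0.02] rz -0.0
[0.001, -0.001, 0.02] rz -0.0
[0.001, -0.001, 0.02] rz -0.0
[0.001, -0.001, 0.02] rz -0.0
```

View pics/s6c.png

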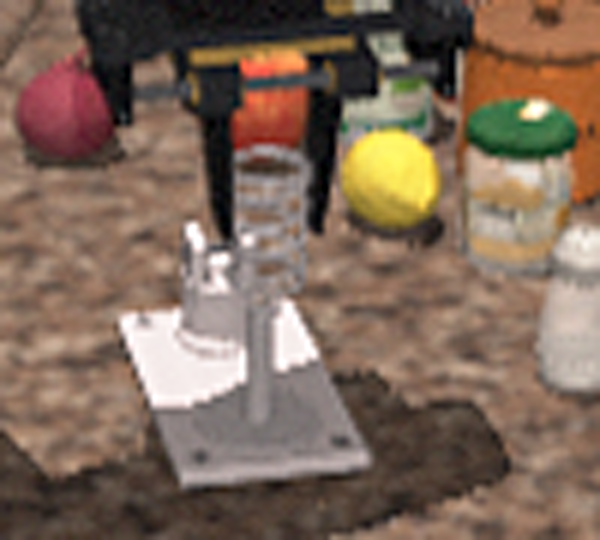

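View pics/d6c.png

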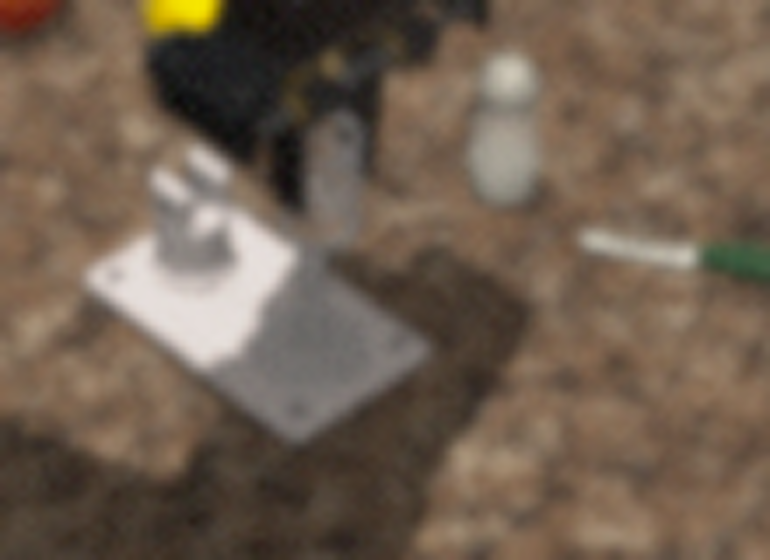

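Scene view: the spring's axis lies about 1–2 mm right of the rod. The side view suggests a slightly larger offset, so I'll check relative positions within the one camera.

Run:
```python
from h import *
p=np.array([529.99,43.3,129.2])
def proj(c,X):
    f=192/np.tan(np.radians(c['vfov'])/2); q=R.from_euler('xyz',c['attitude']).as_matrix().T@(np.array(X)-c['xyz'])
    return np.array([c['cx']+f*q[0]/-q[2], c['cy']-f*q[1]/-q[2]])
for fn,o in [('s6',(260,130,6)),('d6',(225,130,7)),('s4',(270,155,9)),('d4',(225,140,7))]:
    im,d,c=load(fn)
    for nm,X in [('rodtip',(529,45.7,84)),('seat',(529,45.7,18)),('springbot',p-[0,0,28]),('springtop',p+[0,0,36])] if '6' in fn else [('rodtip',(529,45.7,84)),('seat',(529,45.7,18)),('bot',(481.4,-133.9,130)),('top',(481.4,-133.9,194))]:
        q=proj(c,X); print(fn,nm,((q-np.array(o[:2])+.5)*o[2]).round(0))
```

```text
s6 rodtip [263. 309.]
s6 seat [260. 421.]
s6 springbot [268. 280.]
s6 springtop [271. 165.]
d6 rodtip [312. 251.]
d6 seat [311. 344.]
d6 springbot [318. 226.]
d6 springtop [320. 130.]
s4 rodtip [304. 238.]
s4 seat [300. 406.]
s4 bot [528. 387.]
s4 top [539. 195.]
d4 rodtip [312. 181.]
d4 seat [311. 274.]
d4 bot [614. 275.]
d4 top [626. 175.]
```

```bash
python3 -c "
from h import *
crop('d6',250,135,300,180,16,'d6d');crop('d4',250,150,300,195,16,'d4d')"
```

```text
(no output)
```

View pics/d6d.png

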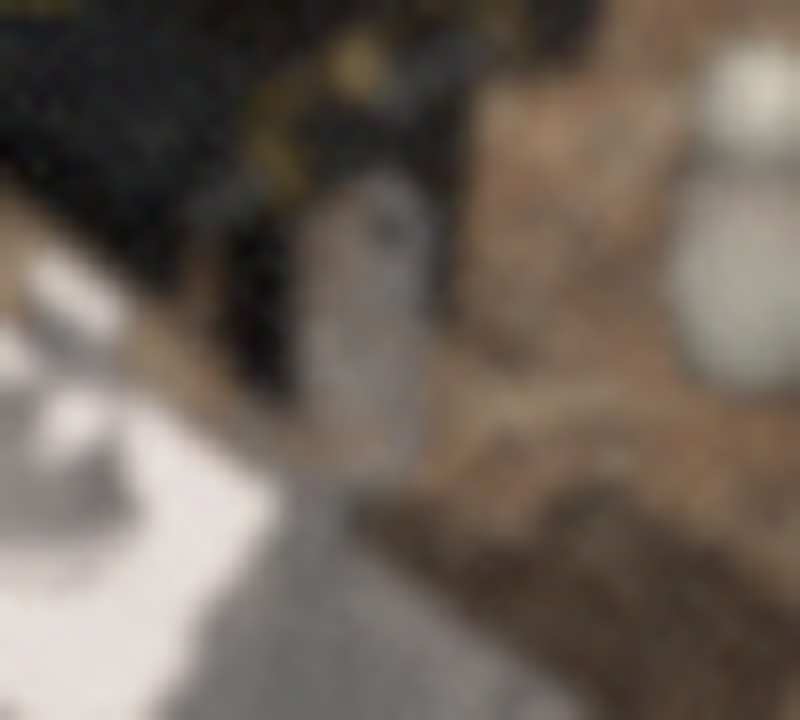

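View pics/d4d.png

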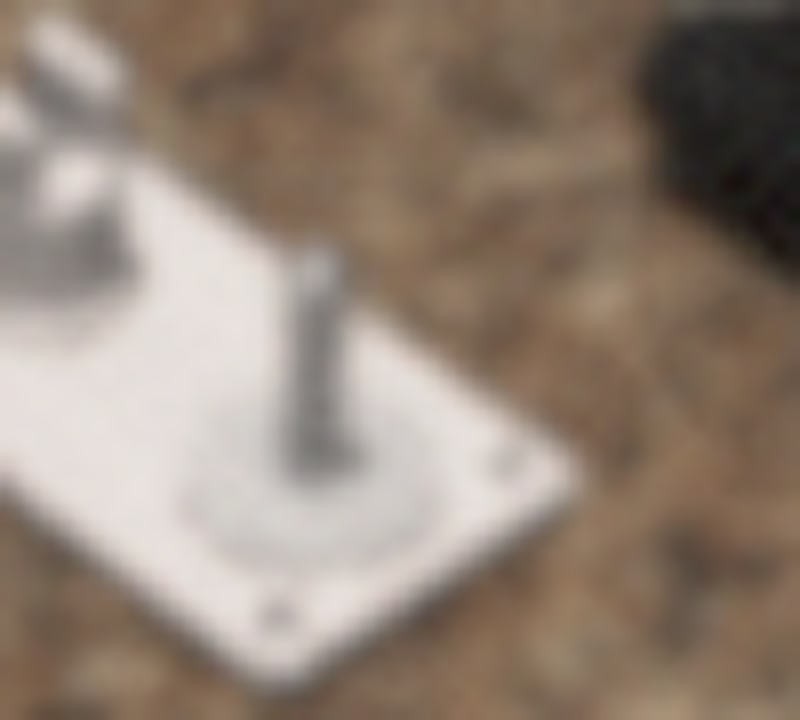

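In the side crop the spring's left part is hidden by a finger. Its right edge at 425 gives a centre of about 328, which matches the predicted offset. Threading it on in small steps.

Call:
arm_command:
  steps:
    - {"dx": 0.002, "dy": -0.001, "dz": 0.015, "rx": 0.003, "ry": 0, "rz": 0, "claw": 1}
    - {"dx": 0.002, "dy": -0.001, "dz": 0.02, "rx": 0, "ry": 0, "rz": 0, "claw": 1}
    - {"dx": 0.001, "dy": 0, "dz": 0.015, "rx": 0, "ry": 0, "rz": 0, "claw": 1}
    - {"dx": 0, "dy": 0, "dz": 0, "rx": 0, "ry": 0, "rz": 0, "claw": 1}

```text
t: 6.25
eef_pos: [530.5, 47.7, 87.7]
tcp_rot: [3.141, -0.0, 1.188]
ft_force: [-0.2, 0.5, -0.3]
opening: 0.429
```

Run:
```python
from h import *
shot('scene','s7'); crop('s7',260,130,360,220,6,'s7c')
s=env.state(); print(s['eef_pos'],s['tcp_rot'],s['ft_force'])
plan([529,45.7,52],1.19,20)
```

```text
[530.76434478  47.69769398  88.18426569] [ 3.14025406e+00 -4.31755040e-04  1.18790049e+00] [ 0.07818337 -0.43605316 -0.877868  ]
n 2 tot [ -1.8  -2.  -36.2] dyaw 0.1
[-0.002, -0.001, 0.023] rz -0.001
[-0.002, -0.001, 0.023] rz -0.001
```

View pics/s7c.png

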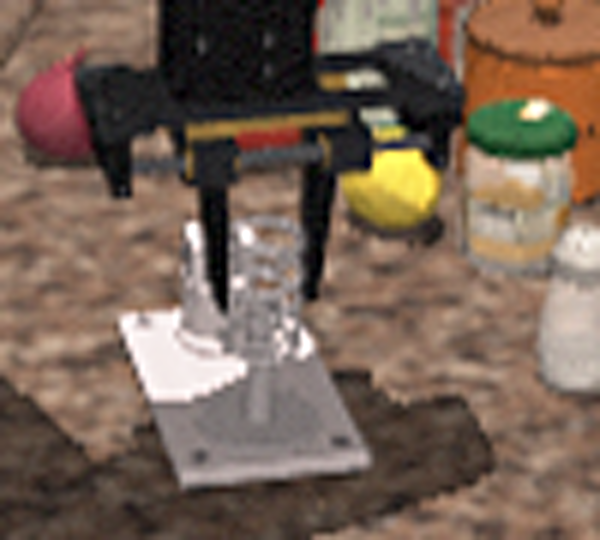

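The spring is now over the rod: in the crop its lower ring at (262,345) surrounds the rod, with no contact force. Continuing down.

Call:
arm_command:
  steps:
    - {"dx": -0.001, "dy": -0.001, "dz": 0.015, "rx": 0, "ry": 0, "rz": 0, "claw": 1}
    - {"dx": -0.001, "dy": -0.001, "dz": 0.015, "rx": 0, "ry": 0, "rz": 0, "claw": 1}
    - {"dx": 0, "dy": 0, "dz": 0.01, "rx": 0, "ry": 0, "rz": 0, "claw": 1}
    - {"dx": 0, "dy": 0, "dz": 0, "rx": 0, "ry": 0, "rz": 0, "claw": 1}

```text
t: 6.8
eef_pos: [528.8, 46.6, 54.4]
tcp_rot: [3.139, -0.001, 1.188]
ft_force: [0.3, 0.1, -0.8]
opening: 0.429
```

Call:
arm_command:
  steps:
    - {"dx": 0, "dy": 0, "dz": 0.006, "rx": 0, "ry": 0, "rz": 0, "claw": 1}
    - {"dx": 0, "dy": 0, "dz": 0.003, "rx": 0, "ry": 0, "rz": 0, "claw": 1}
    - {"dx": 0, "dy": 0, "dz": 0.0, "rx": 0, "ry": 0, "rz": 0, "claw": 1}

```text
t: 7.18
eef_pos: [529.2, 46.6, 47.0]
tcp_rot: [3.139, -0.001, 1.188]
ft_force: [0.7, 0.4, -0.7]
opening: 0.43
```

Call:
arm_command:
  steps:
    - {"dx": 0, "dy": 0, "dz": 0.002, "rx": 0, "ry": 0, "rz": 0, "claw": 1}
    - {"dx": 0, "dy": 0, "dz": 0.0, "rx": 0, "ry": 0, "rz": 0, "claw": 1}

```text
t: 7.42
eef_pos: [529.5, 46.7, 46.2]
tcp_rot: [3.138, -0.001, 1.188]
ft_force: [-0.4, -0.7, -0.7]
opening: 0.426
```

Run:
```python
from h import *
shot('scene','s8'); crop('s8',260,130,360,220,6,'s8c')
s=env.state(); print(s['eef_pos'],s['tcp_rot'],s['ft_force'])
```

```text
[529.5255237   46.6816441   46.17399047] [ 3.13762094e+00 -1.40863812e-03  1.18787000e+00] [-0.57626411 -0.60670447  0.29802921]
```

View pics/s8c.png

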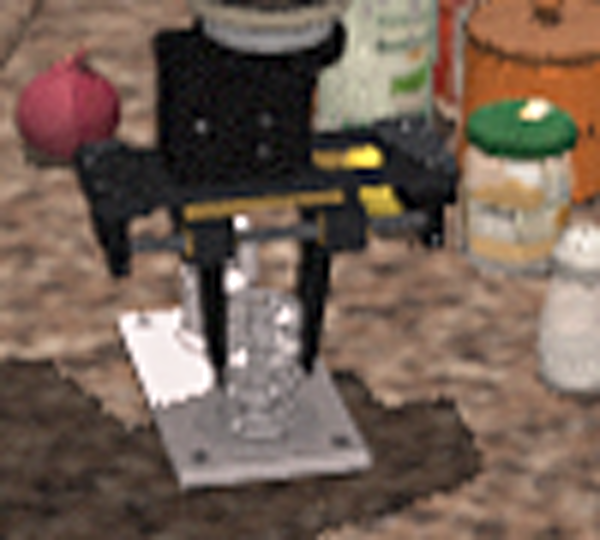

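Call:
arm_command:
  steps:
    - {"dx": 0, "dy": 0, "dz": 0.0015, "rx": 0, "ry": 0, "rz": 0, "claw": 1}
    - {"dx": 0, "dy": 0, "dz": 0.0, "rx": 0, "ry": 0, "rz": 0, "claw": 1}

```text
t: 7.72
eef_pos: [529.7, 46.8, 46.2]
tcp_rot: [3.137, -0.002, 1.188]
ft_force: [0.1, 0.7, -0.3]
opening: 0.43
```

Call:
arm_command:
  steps:
    - {"dx": 0, "dy": 0, "dz": 0.003, "rx": 0.003, "ry": 0, "rz": 0, "claw": 1}
    - {"dx": 0, "dy": 0, "dz": 0.001, "rx": 0, "ry": 0, "rz": 0, "claw": 1}

```text
t: 7.98
eef_pos: [530.0, 46.9, 45.8]
tcp_rot: [3.14, -0.003, 1.188]
ft_force: [-3.6, 0.5, 7.1]
opening: 0.426
```

Contact at 7 N upward, so the spring is seated. I release partway and look.

Call:
arm_command:
  steps:
    - {"dx": 0, "dy": 0, "dz": 0, "rx": 0, "ry": 0, "rz": 0, "claw": -0.4}
    - {"dx": 0, "dy": 0, "dz": 0, "rx": 0, "ry": 0, "rz": 0, "claw": -0.4}
    - {"dx": 0, "dy": 0, "dz": 0, "rx": 0, "ry": 0, "rz": 0, "claw": -0.4}
    - {"dx": 0, "dy": 0, "dz": 0, "rx": 0, "ry": 0, "rz": 0, "claw": -0.4}

```text
t: 8.48
eef_pos: [530.1, 46.9, 45.5]
tcp_rot: [3.14, -0.003, 1.188]
ft_force: [0.2, 0.9, 0.7]
opening: 0.691
```

Run:
```python
from h import *
shot('scene','s9'); crop('s9',260,130,360,220,6,'s9c'); shot('wrist','w9')
s=env.state(); print(s['eef_pos'],s['tcp_rot'],s['ft_force'],s['opening'])
```

```text
[530.11494872  46.88713989  45.49815565] [ 3.13961867e+00 -2.71888897e-03  1.18800304e+00] [ 0.15578046 -1.00133323  0.5883333 ] 0.6988469714330617
```

View pics/s9c.png

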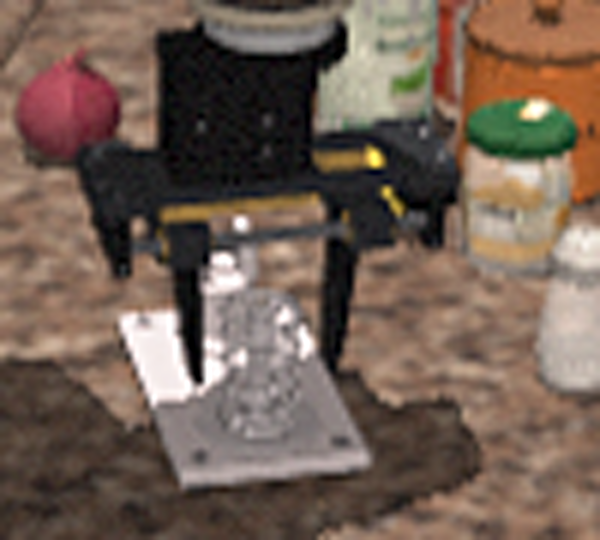

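View pics/w9.png

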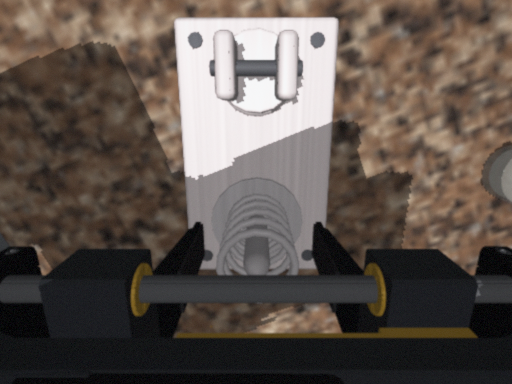

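The jaws are free of the spring. It stands on the seat around the rod, with the wrist view showing its top ring at (258,252) and the rod inside. Retreating straight up.

Call:
arm_command:
  steps:
    - {"dx": 0, "dy": 0, "dz": -0.02, "rx": 0, "ry": 0, "rz": 0, "claw": -0.4}
    - {"dx": 0, "dy": 0, "dz": -0.04, "rx": 0, "ry": 0, "rz": 0, "claw": -0.4}
    - {"dx": 0, "dy": 0, "dz": -0.05, "rx": 0, "ry": 0, "rz": 0, "claw": -0.4}
    - {"dx": 0, "dy": 0, "dz": -0.05, "rx": 0, "ry": 0, "rz": 0, "claw": -0.4}
    - {"dx": -0.03, "dy": 0, "dz": -0.04, "rx": 0, "ry": 0, "rz": 0, "claw": -0.4}
    - {"dx": -0.05, "dy": 0, "dz": 0, "rx": 0, "ry": 0, "rz": 0, "claw": -0.4}
    - {"dx": -0.05, "dy": 0, "dz": 0, "rx": 0, "ry": 0, "rz": 0, "claw": -0.4}
    - {"dx": 0, "dy": 0, "dz": 0, "rx": 0, "ry": 0, "rz": 0, "claw": -0.4}
    - {"dx": 0, "dy": 0, "dz": 0, "rx": 0, "ry": 0, "rz": 0, "claw": -0.4}

```text
t: 9.7
eef_pos: [489.7, -51.9, 219.4]
tcp_rot: [3.132, -0.004, 1.189]
ft_force: [0.0, 0.9, 0.5]
opening: 0.699
```

Run:
```python
from h import *
s=env.state(); print(s['eef_pos'],s['ft_force'])
im,d,c=shot('scene','s10'); crop('s10',250,130,400,270,5,'s10c'); im2,d2,c2=shot('wrist','w10')
for n,D,C in [('scene',d,c),('wrist',d2,c2)]:
    P=cloud(C,D);X,Y,Z=P[...,0],P[...,1],P[...,2]
    for lo,hi in [(22,40),(40,60),(76,84.5)]:
        m=(D>0)&(np.hypot(X-529,Y-45.7)<32)&(np.hypot(X-529,Y-45.7)>10)&(Z>lo)&(Z<hi); q=P[m]
        if len(q)>4: print(n,lo,len(q),cv2.minEnclosingCircle(q[:,:2].astype(np.float32)),q[:,2].max())
    m=(D>0)&(np.hypot(X-540,Y+275)<30)&(Z>12)&(Z<70); q=P[m]
    if len(q): print('narrow',q.min(0),q.max(0))
```

```text
[489.67834208 -51.85914503 219.35215758] [0.01756466 0.90574325 0.49529754]
scene 22 62 ((530.366943359375, 44.90652084350586), 29.35879898071289) 39.83524749478579
scene 40 41 ((527.333984375, 47.34055709838867), 21.44405174255371) 59.700117343189504
scene 76 38 ((529.4986572265625, 48.296016693115234), 23.14287567138672) 84.41098037951213
narrow [ 531.36583307 -282.78505985   13.76472799] [ 553.75143226 -260.17368784   55.52572064]
wrist 22 137 ((523.7658081054688, 46.24113845825195), 23.660564422607422) 39.890862628646346
wrist 40 119 ((528.7335815429688, 45.463478088378906), 19.718341827392578) 59.661399120015346
wrist 76 540 ((529.3615112304688, 46.371055603027344), 20.81172752380371) 84.48866469110379
```

View pics/s10c.png

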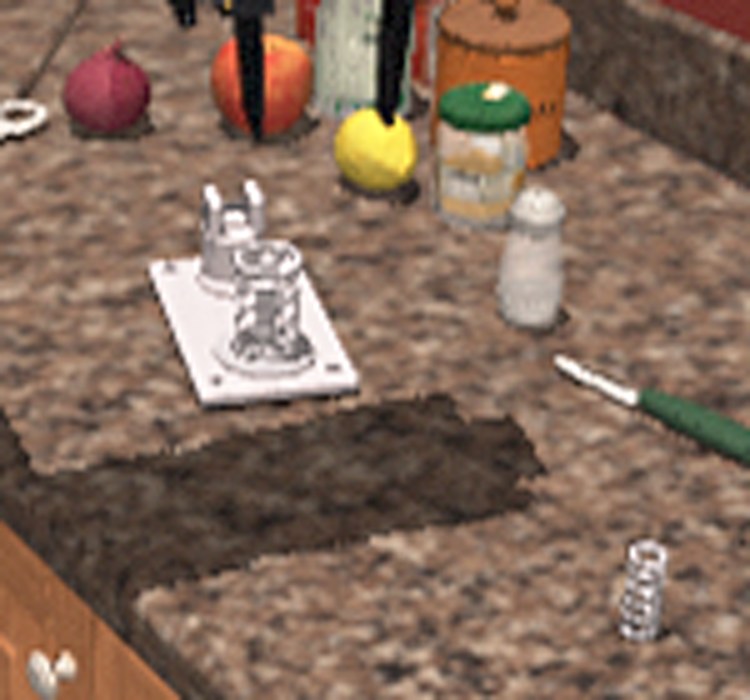

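View pics/w10.png

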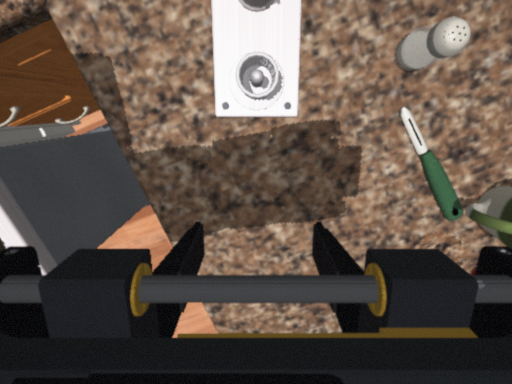

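Both views show the spring upright around the rod on the seat. Its top ring centre is (529.4,46.4), within 1 mm of the rod, and its top is at about 82 mm. The narrow spring has not moved and the gripper is clear, so I'm handing in.

```bash
python3 -c "
from cell import env
print(env.job_done(), env.state()['t'])"
```

```text
the job is handed in; nothing more can be done
the job is handed in; nothing more can be done
```

The wide spring is standing upright on the round seat, around the rod of the larger press base, and I handed the job in at about 10 s. No twisting was needed. I lowered it until it met the seat with about 7 N, then released it and moved the arm away.

**Last checks:**
- **Position:** the wrist depth puts the spring's top ring within about 1 mm of the rod's axis. Its top is at about 82 mm, as expected for a 64 mm spring on the 18 mm seat.
- **Upright:** its middle and top line up within about 1 mm.
- **Narrow spring:** it stands where it did, within the measuring error of about 2–4 mm.
- **Robot:** the gripper touches nothing.

**Problems and disagreements:**
- The first move call was refused because it left out two of the fields. Nothing moved, and I sent it again complete.
- The side camera placed the press base about 4 mm off the wrist camera's reading. I used the wrist reading, which agreed with the scene camera, and the spring went on without snagging.
- Near the bottom of the spring, the last depth fits were 1–5 mm off the rod's axis. Their circles came out wider than the spring, so I did not rely on them.

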